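# Lock the keyed reference cell into the sloping port of the reflectance meter

### The job

Get the bench reflectance meter ready for its reference check: bring the reference cell to the sloping port, set its barrel in the ring and turn it until its two keys find their notches (broad key in broad notch) and it drops fully home, flange flush on the ring; feel for the notches, do not jam it in. Then push the forked retaining slide up the slope all the way home over the cell's flange, and leave the cup, the bottle, the timer and the marker where they stand.

Things in the scene. Friction and masses are not known exactly. Their poses are not given: they have to be found in the camera images.
- meter: Bench reflectance meter: white console 175 mm deep, 118 wide, 118 high, with a grey deck that slopes up away from its front. It stands fast. Origin: centre of its underside, straight below the port; front faces -x. The deck's lower edge is 97 in front of the origin, its back 78 behind.
- port: Grey sloping deck. Origin: centre of the round port, on the deck's face, 92 mm above the bench. x points up the slope, y across it (left), z square out of the deck, 30 degrees from vertical, leaning to the front. Deck: x -112 to +50, y +-59. Two rails along x, at y +-40 to +-50, x -108 to +36, stand 14.5 above it; a clamp screw 9 high stands at x 40, y 30.
- ring_centre (a point): Same point and axes as port. Black anodised ring flush in the deck, bore 50.4 mm, 24 deep, with 2 notches out to radius 32.5, full depth: a broad one 19 wide, a narrow one 13 wide opposite. It is clamped where the last user left it and cannot turn, broad notch within 27 degrees either side of +x (up the slope); the angle is not reported: see it or feel for it.
- cell: Reference cell, aluminium with black grip bar, 68 mm high, 0.17 to 0.36 kg; stands upright on its barrel. Origin: centre of the underside, z up its axis. Barrel: diameter 48, z 0 to 16, chamfered foot. Flange: diameter 66, z 16 to 22. Neck: diameter 24, z 22 to 36. Fully home, the flange lies on the ring and the origin is 16 below its face.
- cell_key (a point): Outer end of the cell's broad key, at x 31, z 8 mm of the cell. Keys stick out of the barrel to radius 31 from z 8 to 16: broad one 16 wide at +x, narrow one 10 wide at -x. It fits only this way round, with about 3 degrees of play. With the keys beside the notches the barrel enters 8 and the keys rest on the ring's face; turned to match, the cell can go down 8 more.
- cell_grip (a point): Middle of the cell's grip bar, 52 mm above its underside. Bar: 56 long along the cell's x (the line of its keys), 14 thick along y, 36 to 68 above the underside. Take it across its 14 mm.
- slide_tab (a point): Middle of the downhill face of the slide's upright steel tab, 22 mm above the deck; axes as port. Tab: 46 wide across the slope, 8 thick, 12 to 34 above the deck. The slide is a forked plate, 84 wide, 7.5 to 12 above the deck; its prongs (gap 30) pass either side of the cell's neck, over the flange.
- slide (a joint): Retaining slide (m): 0 = fully home up the slope, over the flange; 0.055 = fully back down the slope; starts 0.046 to 0.054, clear of the port. About 3 N of friction; stays where left. Goes home only over a cell that is fully down; home, the tab's downhill face is 52 mm downhill of the port centre.
- cup: Blue-lidded specimen cup, 60 wide, 72 high, loose bystander; origin at the centre of its underside.
- bottle: Red-capped small reagent bottle, 44 wide, 110 high, loose bystander; origin at the centre of its underside.
- timer: White bench timer lying flat, 68 x 62 x 19, loose bystander; origin at the centre of its underside.
- marker: Black marker lying flat, 136 long, 12 thick, loose bystander; origin at the centre of its underside.
Mind the look-alikes: they are no part of the job. What is shaped like the cell but turquoise is not meant.

How it is judged:
By the outcome, as a careful person would: the job done as asked, in the order asked, and still so for the second after the job is handed in, with the robot touching nothing.
It also fails if it takes over 64 s, if anything falls off the work surface, if the arm or the gripper's body presses on something with over 40 N, if the wrist force passes 120 N, or if a joint passes its speed limit or range.

### The arm

A 7-joint arm with a two-finger parallel gripper is mounted at the origin on a cart in front of the work surface, level with it; the furniture and walls round the work are solid. World frame = base frame: x ahead of the robot, y to its left, z up, the work surface at z = 0. Lengths are in m, angles in rad, forces in N, time in s.
With the tool pointing down it reaches from about 0.425 to 0.875 m from the base axis. Payload 9.9 kg.
Tool frame: the origin (TCP) lies midway between the tips of the shut fingers; the grasp point (between the pads) lies robot.hold_point_z behind it (robot.hold_point_z is the distance from the TCP to the grasp point, in m); z points along the fingers, y is the line along which they close (so a half turn about z gives the same grasp; the last joint's range is limited). The gripper opens to 85 mm and grips with 20 to 120 N. Pads are 22 mm wide; open, the fingers measure 114 mm over their backs; the gripper's body (76 mm by 85 mm) begins 54 mm behind the grasp point. The pads swing forward as they close: fully open they stand 13 mm farther back than shut.
Start: joints at [-1.31, 0.576, 0.025, 1.437, -0.015, 1.129, -0.057], TCP at [0.228, 0.635, 0.231] pointing down, gripper open.
Joint ranges: [-2.76, 2.76], [-0.34, 2.15], [-1.52, 1.57], [0.19, 2.46], [-1.09, 4.23], [0.17, 1.99], [-2.82, 2.82]. Speed limits (rad/s): [2.22, 2.22, 3.01, 3.01, 3.14, 3.14, 3.14].

### API

Orientations are given as a unit quaternion [w, x, y, z].
In Python, from station import robot, cams, job gives the robot as it stands.
- The arm moves only by the tool jog_arm, never from a script. Its argument "increments" is text: rows parted by semicolons, each of 6 numbers parted by spaces: the shift along the tool's x, y, z as a fraction of full scale, then the turn, a rotation vector about the tool's x, y, z as a fraction of full scale. A call has 1 to 12 rows; each row is the pose to reach, as a shift and turn from the pose commanded when the call began, along the tool's axes at that moment, turning the shorter way round; what a row does not reach only later rows make up. Full scale, the value 1, is 200 mm for a shift and 180 degrees for a turn. A row lasts 1/10 s, in which the tool goes at most 50 mm and 8.59 degrees, less where a joint would pass 70% of its speed; a pose out of reach is approached as far as the arm can. A call with a number of a shift or a turn outside -1 to 1 is refused whole. A call with a gripper value outside its range is refused whole. "fingers" is the opening, from 0 (shut) to 1 (fully open), set as the call begins (left out, the last holds). The fingers move at their own pace and stop on an object; the grip force is fixed at half the most. Time passes only in rows, so rows that repeat a pose let the fingers close. It gives the time, the measured TCP pose, the force, the opening and the grip force at its end, in the units of the state.
- robot.get_obs(): the state, without advancing time (a new reading comes with each control period).
- cams.snapshot(name): name is "side" or "top"; returns (picture, depth): 384x512x3 uint8, red, green, blue; 384x512 float32, m along the optical axis (not along the pixel's ray), 0 where there is no reading.
- cams.camera_model(name): a dict with "camera_matrix" (3x3 intrinsics, pixels), "extrinsics" (4x4, takes a point from world to camera coordinates). Camera axes: x right, y up, looking along -z (the intrinsics and any distortion apply to the point x, -y, -z); pixel columns grow to the right and rows downward; lengths in m; the calibration is good to about 2 mm. A picture is of the moment at which its call begins. camera_model takes no time and is no camera call.
- job.hand_in(): hands the job in; it is judged then, once.
The state is a dict: "time": time; "joints": joint angles; "joint_vel": joint speeds; "joint_efforts": joint torques, N m; "eef_pos": TCP position; "orientation": TCP orientation; "force": force on the tool from outside, world axes, zero at the start; "torque": the same for the moment, N m; "grip_width": opening from 0.0 (shut) to 1.0 (fully open); "finger_force": force on a finger pad.
Only numpy, scipy, OpenCV 4.12 (cv2) and the standard library are available. Lean on these libraries where they do the work, as an engineer would, in place of code of your own. Each camera call takes 0.05 s, during which the arm holds its last target. There are 200 camera calls.

## Working session

There is one attempt and no reset: what is moved stays moved. The work goes in short steps, Python scripts to look and compute and a tool call to move; the robot and the scene stay as the last step left them, time stands still between calls to the robot, and variables do not carry over. Pictures are saved under pics/ and viewed, at most 10 in all, crops included, and the job is handed in when it is done.

Besides the shell and the picture viewer there is one more tool, called after "Call:" as name(argument=value, ...) on one line, values as JSON. jog_arm: Moves the arm, as the interface text tells. Its arguments: {"type":"object","properties":{"increments":{"type":"string"},"fingers":{"type":"number"}},"required":["increments"]}

```bash
ls; mkdir -p pics
python3 - <<'E'
from station import robot,cams,job
import cv2,numpy as np
o=robot.get_obs();print(o, robot.hold_point_z)
for n in("side","top"):
    p,d=cams.snapshot(n);cv2.imwrite(f"pics/{n}0.png",p[:,:,::-1]);np.savez(f"{n}0.npz",p=p,d=d);m=cams.camera_model(n);print(n,m)
E
```

```text
pics
{'time': 0.0, 'joints': array([-1.30976911,  0.57654732,  0.02482815,  1.43792005, -0.01499512,
        1.12900516, -0.05652114]), 'joint_vel': array([ 1.05114169e-03, -1.01215245e-03, -6.67887752e-04, -1.19351274e-03,
        3.68800948e-04, -9.64977878e-05, -9.31296935e-06]), 'joint_efforts': array([ 2.28153644e-04, -7.65787411e+01,  2.25051530e+00, -2.85970509e+01,
        1.52649143e-02,  1.29300993e-02, -1.19905877e-06]), 'eef_pos': array([0.22800464, 0.6348343 , 0.23042783]), 'orientation': array([-1.03359214e-04,  1.71546693e-01,  9.85175626e-01, -8.41445934e-04]), 'force': array([-0.85252075, -0.48029041,  0.59439696]), 'torque': array([-0.00953853,  0.02451025, -0.03472302]), 'finger_force': 0.0, 'grip_width': 1.003041610541579} 0.0187
side {'camera_matrix': array([[413.04671304,   0.        , 254.48886526],
       [  0.        , 413.04671304, 193.04701254],
       [  0.        ,   0.        ,   1.        ]]), 'extrinsics': array([[-0.98909474, -0.14596199, -0.01966436,  0.47167132],
       [ 0.04051846, -0.3980383 ,  0.91647355,  0.0217598 ],
       [-0.14159747,  0.9056824 ,  0.39961174, -1.17389862],
       [ 0.        ,  0.        ,  0.        ,  1.        ]])}
top {'camera_matrix': array([[348.75510891,   0.        , 259.66283661],
       [  0.        , 348.75510891, 191.11673938],
       [  0.        ,   0.        ,   1.        ]]), 'extrinsics': array([[-0.00682144, -0.99923266, -0.03856883,  0.26943073],
       [ 0.98986792, -0.01221782,  0.14146459, -0.45826815],
       [-0.14182727, -0.03721306,  0.9891917 , -0.86971205],
       [ 0.        ,  0.        ,  0.        ,  1.        ]])}
```

View pics/top0.png

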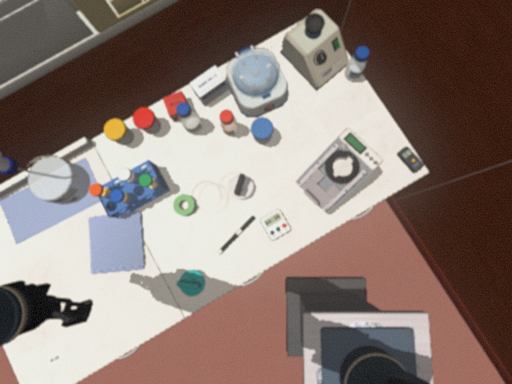

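View pics/side0.png

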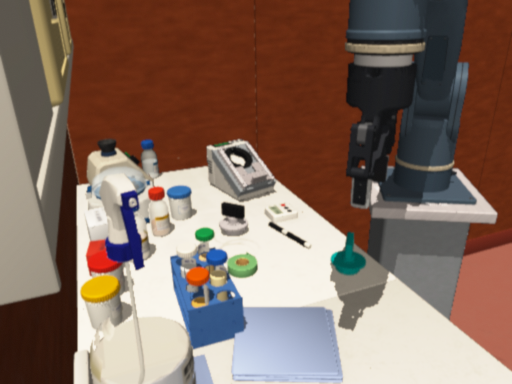

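The top view shows the cell at about (243,185), the meter with its ring at about (342,167), the timer at (275,224), the marker at (238,234), and the turquoise look-alike at (191,282). I'll zoom in on the cell and meter.

```bash
cat > h.py <<'E'
from station import robot,cams,job
import cv2,numpy as np
from scipy.spatial.transform import Rotation as R
def grab(n,tag):
    p,d=cams.snapshot(n);np.savez(f"{n}{tag}.npz",p=p,d=d);return p,d
def load(n,tag):
    z=np.load(f"{n}{tag}.npz");return z['p'],z['d']
def ray(n,u,v):
    m=cams.camera_model(n);K=m['camera_matrix'];E=m['extrinsics']
    u,v=np.broadcast_arrays(np.asarray(u,float),np.asarray(v,float))
    r=np.stack([(u-K[0,2])/K[0,0],-(v-K[1,2])/K[1,1],-np.ones_like(u)],-1)
    return -E[:3,:3].T@E[:3,3], r@E[:3,:3]
def cloud(n,d):
    v,u=np.mgrid[:384,:512];c,r=ray(n,u,v);return c+r*d[...,None]
def onplane(n,u,v,p0,nrm):
    c,r=ray(n,u,v);return c+r*(((p0-c)@nrm)/(r@nrm))[...,None]
def onz(n,u,v,z): return onplane(n,u,v,np.array([0,0,z]),np.array([0,0,1.]))
def proj(n,P):
    m=cams.camera_model(n);q=m['extrinsics'][:3,:3]@np.asarray(P)+m['extrinsics'][:3,3]
    K=m['camera_matrix'];return np.array([K[0,2]+K[0,0]*q[0]/-q[2],K[1,2]-K[1,1]*q[1]/-q[2]])
E
python3 - <<'E'
from h import *
def crop(n,a,b,c,d,w=400,h=300):
    p,_=load(n,0);return cv2.resize(p[b:d,a:c],(w,h),interpolation=cv2.INTER_CUBIC)
A=crop('top',290,120,390,215,400,380);B=crop('top',215,160,275,217,400,380)
C=crop('side',200,130,290,207,400,200*77*2//77//2*1+20);D=crop('side',205,190,265,223,400,220)
cv2.imwrite('pics/z.png',np.vstack([np.hstack([A,B]),np.hstack([C,D])])[:,:,::-1])
p,d=load('top',0);P=cloud('top',d)
# meter: points in window
w=P[120:215,290:390].reshape(-1,3);col=p[120:215,290:390].reshape(-1,3)
for (u,v) in [(342,167),(330,185),(315,192),(343,205),(375,160),(305,180),(243,185),(243,195),(351,142)]:print(u,v,P[v,u].round(4),p[v,u])
E
```

```text
342 167 [0.5136 0.0577 0.0759] [225 220 210]
330 185 [0.4699 0.0876 0.0672] [152 153 152]
315 192 [0.4542 0.1241 0.0562] [178 170 164]
343 205 [ 0.4262  0.0436 -0.0014] [227 219 206]
375 160 [ 0.5203 -0.0118  0.1185] [208 203 192]
305 180 [0.4839 0.1493 0.0645] [196 187 184]
243 185 [0.4784 0.309  0.0325] [123 116 113]
243 195 [0.4532 0.3098 0.0222] [152 145 143]
351 142 [0.5652 0.0426 0.1185] [ 92 133  97]
```

View pics/z.png

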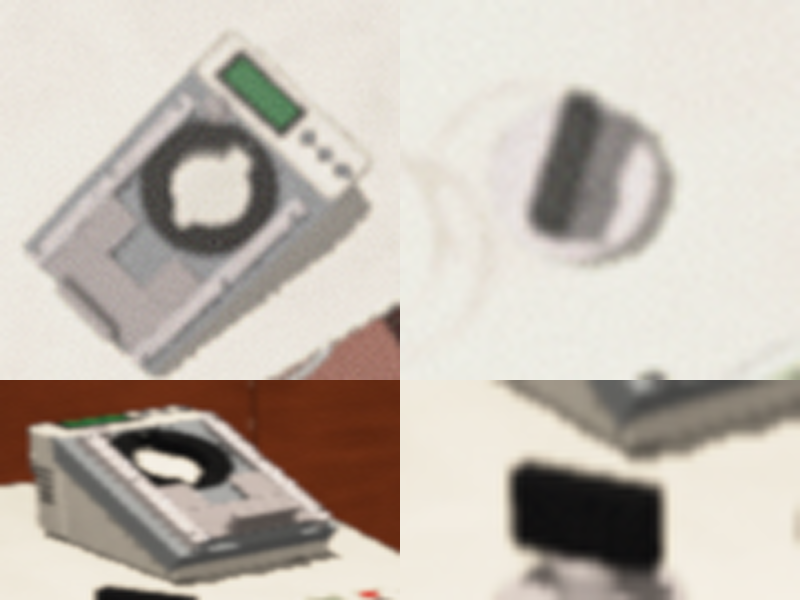

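The zoom shows the port at the upper-left crop's (210,185) with notches at (245,155) uphill and (180,220) downhill. The slide is down the slope with its tab at the lower left. The cell's black bar runs (575,100)–(550,230). Next I measure the meter, ring and cell.

Run:
```python
from h import *
p,d=load('top',0);P=cloud('top',d)
g=p.max(2).astype(int)
m=np.zeros_like(g,np.uint8);m[145:190,320:365]=(g[145:190,320:365]<85)
m=cv2.morphologyEx(m,cv2.MORPH_CLOSE,np.ones((2,2),np.uint8))
n,l,s,c=cv2.connectedComponentsWithStats(m);k=1+np.argmax(s[1:,4]);m=(l==k).astype(np.uint8);print(s[k])
cs,_=cv2.findContours(m,cv2.RETR_CCOMP,cv2.CHAIN_APPROX_NONE)
cs=sorted(cs,key=len)[::-1];print([len(x) for x in cs])
# plane by ring depths
er=cv2.erode(m,np.ones((3,3)));Q=P[(er>0)]
for _ in range(4):
    A=np.c_[Q[:,:2],np.ones(len(Q))];a=np.linalg.lstsq(A,Q[:,2],rcond=None)[0];r=Q[:,2]-A@a;Q=Q[abs(r)<2.5*r.std()+1e-4]
up=a[:2]/np.hypot(*a[:2]);print('tilt',np.degrees(np.arctan(np.hypot(*a[:2]))),'yaw',np.degrees(np.arctan2(a[1],a[0])),'std',r.std(),len(Q))
el=cv2.fitEllipse(cs[0]);print('outer',el)
c0=onz('top',*el[0],.092);print('ring centre',c0,'plane z there',a@[c0[0],c0[1],1])
# whole-deck yaw by all points regarding gradient: 4 parallel levels -> use white LCD edge instead
# white rails: lines
np.save('ring.npy',c0)
yaw=np.arctan2(a[1],a[0])
for dy in (0,):
    X=np.array([np.cos(yaw)*np.cos(np.pi/6),np.sin(yaw)*np.cos(np.pi/6),.5]);Y=np.array([-np.sin(yaw),np.cos(yaw),0]);Z=np.cross(X,Y)
    # subpixel inner profile: rectify deck plane to 0.25mm/pix
    S=400;t=np.linspace(60,-60,S)/1000
    xx,yy=np.meshgrid(t,t,indexing='ij') # rows: x up, cols: y left
    W=c0+xx[...,None]*X+yy[...,None]*Y
    mm=cams.camera_model('top');E=mm['extrinsics'];q=W@E[:3,:3].T+E[:3,3];K=mm['camera_matrix']
    mu=(K[0,2]+K[0,0]*q[...,0]/-q[...,2]).astype(np.float32);mv=(K[1,2]-K[1,1]*q[...,1]/-q[...,2]).astype(np.float32)
    top=cv2.remap(p,mu,mv,cv2.INTER_CUBIC)
    ps,_=load('side',0);mm=cams.camera_model('side');E=mm['extrinsics'];q=W@E[:3,:3].T+E[:3,3];K=mm['camera_matrix']
    mu=(K[0,2]+K[0,0]*q[...,0]/-q[...,2]).astype(np.float32);mv=(K[1,2]-K[1,1]*q[...,1]/-q[...,2]).astype(np.float32)
    side=cv2.remap(ps,mu,mv,cv2.INTER_CUBIC)
    for i in (top,side): cv2.circle(i,(200,200),int(25.2*400/120),(255,0,0),1);cv2.circle(i,(200,200),int(32.5*400/120),(0,255,0),1)
    cv2.imwrite('pics/rect.png',np.hstack([top,side])[:,:,::-1])
```

```text
[327 152  33  32 385]
[157]
tilt 29.86126258768251 yaw -46.03921566379644 std 0.0016410118991439133 163
outer ((342.9324645996094, 167.57373046875), (28.68784523010254, 29.942480087280273), 73.80423736572266)
ring centre [0.5087113  0.05878271 0.092     ] plane z there 0.09369446319148393
```

View pics/rect.png

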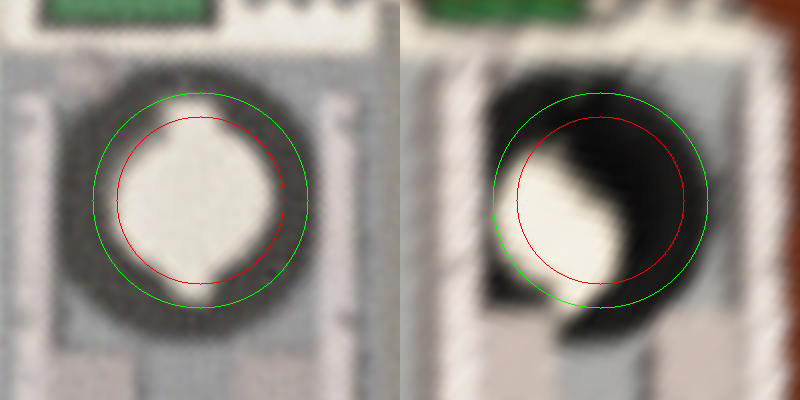

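The rectified view has the rails vertical, so the yaw of -46° is right. The bore and both notches are within a few degrees of the up-slope line, with the upper notch at (192,97) and the lower at (190,303). I'll refine the centre and angle while accounting for parallax, and measure the cell too.

Run:
```python
from h import *
p,d=load('top',0);g=p.mean(2).astype(np.float32)
c0=np.load('ring.npy');yaw=np.radians(-46)
X=np.array([np.cos(yaw)*np.cos(np.pi/6),np.sin(yaw)*np.cos(np.pi/6),.5]);Y=np.array([-np.sin(yaw),np.cos(yaw),0]);Z=np.cross(X,Y)
Cm=ray('top',0,0)[0];v=np.array([(Cm-c0)@X,(Cm-c0)@Y,(Cm-c0)@Z]);print('cam',Cm,'in port',v,'shift per 24mm depth (mm)',-24*v[:2]/v[2])
# 50%-level of bore radius per angle on deck plane
def px(W):return np.array([proj('top',w) for w in W]).astype(np.float32)
def edges(c,th):
    r=np.arange(.012,.042,.0003);W=c+r[:,None]*(np.cos(th)*X+np.sin(th)*Y)
    q=px(W);I=cv2.remap(g,q[:,:1].copy(),q[:,1:].copy(),cv2.INTER_LINEAR)[:,0]
    k=np.argmax(I<135);return r[k]*1000
# black/white bore edge, angles
c=c0+.002*Y
pts=[]
for a in range(0,360,6):
    e=edges(c,np.radians(a));pts.append((a,e))
print(' '.join(f'{a}:{e:.1f}' for a,e in pts))
# rails inner/outer edges by profile along Y at x=-20,0,+20
for x in (-70,-45,0):
    t=np.arange(-.065,.0651,.001);q=px(c0+x/1000*X+t[:,None]*Y);I=cv2.remap(g,q[:,:1].copy(),q[:,1:].copy(),cv2.INTER_LINEAR)[:,0]
    print(x,[(int(round(tt*1000)),int(i)) for tt,i in zip(t,I)][::2])
# cell bar top
m=np.zeros(g.shape,np.uint8);m[165:205,225:260]=(p.max(2)[165:205,225:260]<100)
n,l,s,cc=cv2.connectedComponentsWithStats(m);k=1+np.argmax(s[1:,4]);print(s[k],cc[k])
ys,xs=np.where(l==k);W=onz('top',xs,ys,.068)[:,:2];mu=W.mean(0);u,sv,vt=np.linalg.svd(W-mu,full_matrices=False);pr=(W-mu)@vt.T
print('bar',mu,'dir',vt[0],np.degrees(np.arctan2(vt[0,1],vt[0,0])),np.ptp(pr,0))
# deepest occlusion: compare depth
P=cloud('top',d);print('z of bar px',np.percentile(P[ys,xs,2],[5,50,95]))
# side bar
ps,ds=load('side',0);m=(ps.max(2)<45).astype(np.uint8);w=np.zeros_like(m);w[195:225,210:255]=m[195:225,210:255]
cn=max(cv2.findContours(w,cv2.RETR_EXTERNAL,cv2.CHAIN_APPROX_NONE)[0],key=len);print(cv2.minAreaRect(cn),cv2.boundingRect(cn))
```

```text
cam [0.33211396 0.2312603  0.93553228] in port [ 0.20807886 -0.00722049  0.85389279] shift per 24mm depth (mm) [-5.84838364  0.20294318]Traceback (most recent call last):
  File "<stdin>", line 16, in <module>
  File "<stdin>", line 10, in edges
  File "<stdin>", line 7, in px
  File "h.py", line 19, in proj
    m=cams.camera_model(n);q=m['extrinsics'][:3,:3]@np.asarray(P)+m['extrinsics'][:3,3]
ValueError: time passes only in moves, steps and waits
```

```bash
sed -i 's/^def ray/import functools\ncm=functools.lru_cache(None)(lambda n:cams.camera_model(n))\ndef ray/; s/m=cams.camera_model(n)/m=cm(n)/' h.py
cat > b.py <<'E'
from h import *
p,d=load('top',0);g=p.mean(2).astype(np.float32)
c0=np.load('ring.npy');yaw=np.radians(-46)
X=np.array([np.cos(yaw)*np.cos(np.pi/6),np.sin(yaw)*np.cos(np.pi/6),.5]);Y=np.array([-np.sin(yaw),np.cos(yaw),0]);Z=np.cross(X,Y)
def px(W):return np.array([proj('top',w) for w in W]).astype(np.float32)
def edges(c,th):
    r=np.arange(.012,.042,.0003);q=px(c+r[:,None]*(np.cos(th)*X+np.sin(th)*Y))
    I=cv2.remap(g,q[:,:1].copy(),q[:,1:].copy(),cv2.INTER_LINEAR)[:,0]
    return r[np.argmax(I<135)]*1000
c=c0+.002*Y
print(' '.join(f'{a}:{edges(c,np.radians(a)):.1f}' for a in range(0,360,6)))
for x in (-70,-45,0):
    t=np.arange(-.065,.0651,.002);q=px(c0+x/1000*X+t[:,None]*Y);I=cv2.remap(g,q[:,:1].copy(),q[:,1:].copy(),cv2.INTER_LINEAR)[:,0]
    print(x,' '.join(f'{int(round(tt*1000))}:{int(i)}' for tt,i in zip(t,I)))
m=np.zeros(g.shape,np.uint8);m[165:205,225:260]=(p.max(2)[165:205,225:260]<100)
n,l,s,cc=cv2.connectedComponentsWithStats(m);k=1+np.argmax(s[1:,4]);print(s[k],cc[k])
ys,xs=np.where(l==k);W=onz('top',xs,ys,.068)[:,:2];mu=W.mean(0);u,sv,vt=np.linalg.svd(W-mu,full_matrices=False);pr=(W-mu)@vt.T
print('bar',mu,'dir',vt[0],np.degrees(np.arctan2(vt[0,1],vt[0,0])),np.ptp(pr,0))
P=cloud('top',d);print('z of bar px',np.percentile(P[ys,xs,2],[5,50,95]))
ps,ds=load('side',0);m=(ps.max(2)<45).astype(np.uint8);w=np.zeros_like(m);w[195:225,210:255]=m[195:225,210:255]
cn=max(cv2.findContours(w,cv2.RETR_EXTERNAL,cv2.CHAIN_APPROX_NONE)[0],key=len);print(cv2.minAreaRect(cn),cv2.boundingRect(cn),proj('side',[*mu,.052]))
E
python3 b.py
```

```text
0:30.9 6:30.9 12:30.9 18:29.1 24:24.6 30:22.8 36:22.8 42:22.8 48:23.1 54:23.4 60:24.0 66:24.3 72:24.6 78:24.9 84:24.9 90:25.2 96:25.2 102:25.5 108:25.8 114:25.8 120:25.5 126:25.2 132:25.2 138:24.9 144:24.6 150:24.6 156:24.9 162:26.4 168:28.2 174:30.0 180:30.6 186:30.3 192:27.3 198:24.0 204:23.1 210:22.8 216:22.5 222:23.1 228:22.8 234:22.8 240:22.8 246:23.1 252:23.4 258:23.7 264:24.0 270:24.0 276:24.0 282:24.0 288:24.0 294:23.7 300:23.7 306:23.7 312:23.7 318:23.7 324:23.7 330:23.7 336:24.3 342:26.7 348:29.1 354:30.6
-70 -65:201 -63:172 -61:146 -59:142 -57:143 -55:148 -53:148 -51:141 -49:137 -47:145 -45:175 -43:197 -41:199 -39:195 -37:187 -35:174 -33:166 -31:166 -29:168 -27:167 -25:167 -23:169 -21:169 -19:168 -17:169 -15:167 -13:163 -11:159 -9:156 -7:153 -5:151 -3:152 -1:154 1:156 3:152 5:153 7:156 9:157 11:153 13:148 15:139 17:131 19:136 21:153 23:165 25:167 27:169 29:169 31:171 33:173 35:172 37:170 39:168 41:165 43:163 45:170 47:184 49:195 51:200 53:195 55:183 57:170 59:164 61:173 63:194 65:217
-45 -65:161 -63:146 -61:142 -59:142 -57:141 -55:147 -53:148 -51:141 -49:138 -47:152 -45:18
[... 521 characters left out ...]
-35:112 -33:74 -31:67 -29:65 -27:68 -25:78 -23:109 -21:158 -19:199 -17:215 -15:219 -13:219 -11:219 -9:217 -7:218 -5:220 -3:219 -1:216 1:217 3:217 5:217 7:218 9:219 11:220 13:220 15:221 17:222 19:223 21:219 23:208 25:175 27:136 29:99 31:77 33:72 35:72 37:74 39:73 41:81 43:111 45:154 47:188 49:202 51:201 53:191 55:178 57:166 59:162 61:176 63:200 65:220
[235 175  10  20  97] [239.70103093 184.53608247]
bar [0.47394767 0.31425586] dir [-0.9576476   0.28794283] 163.2651638669206 [0.04935552 0.0131128 ]
z of bar px [0.05479663 0.06704421 0.0699596 ]
((232.53848266601562, 210.3076934814453), (22.749473571777344, 11.374736785888672), 11.309932708740234) (222, 204, 22, 14) [235.06419531 209.14564464]
```

Port centre is about (0.510, 0.062, 0.092), yaw -46°, with the notch angle about +1° and the broad notch uphill. The cell bar is at about (0.475, 0.314) with azimuth 163°. I'll write a jog helper and approach.

```bash
cat > j.py <<'E'
from h import *
import sys
PORT=np.array([.5097,.0623,.092]);yaw=np.radians(-46)
PX=np.array([np.cos(yaw)*np.cos(np.pi/6),np.sin(yaw)*np.cos(np.pi/6),.5]);PY=np.array([-np.sin(yaw),np.cos(yaw),0]);PZ=np.cross(PX,PY)
def inc(pos,Rt,o=None):
    o=o or robot.get_obs();q=o['orientation'];R0=R.from_quat([q[1],q[2],q[3],q[0]])
    s=R0.inv().apply(np.asarray(pos)-o['eef_pos'])/.2;t=(R0.inv()*Rt).as_rotvec()/np.pi
    print(np.round(np.r_[s,t],4),'rows>=',np.ceil(max(np.linalg.norm(s)*4,np.linalg.norm(t)*180/8.59)))
def down(az):  # tool z down, tool x at azimuth az (deg)
    a=np.radians(az);x=np.array([np.cos(a),np.sin(a),0]);z=np.array([0,0,-1.]);return R.from_matrix(np.c_[x,np.cross(z,x),z])
def atport(a,sgn=1): # tool z into the deck, tool x = sgn*(X turned by a deg about Z)
    a=np.radians(a);x=sgn*(np.cos(a)*PX+np.sin(a)*PY);z=-PZ;return R.from_matrix(np.c_[x,np.cross(z,x),z])
def pp(x,y,z): return PORT+x/1e3*PX+y/1e3*PY+z/1e3*PZ
E
python3 -c "
from j import *
inc([.475,.314,.13],down(163.3));inc([.475,.314,.039],down(163.3))
print(cm('side')['extrinsics'][:3,:3].T@-cm('side')['extrinsics'][:3,3])"
```

```text
[-1.7046e+00 -1.0919e+00  5.0440e-01 -5.0000e-04  0.0000e+00 -1.7000e-02] rows>= 9.0
[-1.7046e+00 -1.0912e+00  9.5940e-01 -5.0000e-04  0.0000e+00 -1.7000e-02] rows>= 9.0
[0.29942487 1.14068664 0.4584365 ]
```

Call:
jog_arm(increments="-0.25 -0.16 0 0 0 0; -0.5 -0.32 0.05 0 0 0; -0.75 -0.48 0.1 0 0 0; -0.9 -0.576 0.1 0 0 -0.017; -0.9 -0.576 0.1 0 0 -0.017; -0.9 -0.576 0.1 0 0 -0.017; -0.9 -0.576 0.1 0 0 -0.017", fingers=1)

```text
time: 0.8
eef_pos: [0.358, 0.4668, 0.2113]
orientation: [-0.0, 0.145, 0.989, 0.0]
force: [-0.4, 0.6, 0.2]
grip_width: 0.994
finger_force: 0.0
```

```bash
python3 -c "
from j import *
inc([.475,.314,.12],down(163.3));print(robot.get_obs()['joints'],robot.get_obs()['eef_pos'])"
```

```text
[-7.803e-01 -5.639e-01  4.555e-01  1.000e-04 -3.000e-04  0.000e+00] rows>= 5.0
[-1.00768644  0.46370545  0.01808445  1.70367342 -0.01090747  0.97418763
  0.29396942] [0.35798877 0.46681417 0.21127287]
```

Call:
jog_arm(increments="-0.2 -0.14 0.1 0 0 0; -0.4 -0.28 0.2 0 0 0; -0.6 -0.42 0.35 0 0 0; -0.78 -0.564 0.455 0 0 0; -0.78 -0.564 0.455 0 0 0; -0.78 -0.564 0.455 0 0 0")

```text
time: 1.4
eef_pos: [0.4758, 0.3125, 0.1192]
orientation: [-0.001, 0.146, 0.989, -0.001]
force: [0.2, 1.0, 0.7]
grip_width: 1.004
finger_force: 0.0
```

```bash
python3 -c "
from j import *
inc([.475,.314,.039],down(163.3));print(robot.get_obs()['joints'])
a=grab('side',1)[0]
cv2.imwrite('pics/s1.png',cv2.resize(a[110:260,170:330],(800,600)[:2] if 0 else (640,600),interpolation=cv2.INTER_CUBIC)[:,:,::-1])"
```

```text
[ 5.700e-03  6.900e-03  4.009e-01 -5.000e-04 -3.000e-04 -6.000e-04] rows>= 2.0
[-0.67673021  0.54460699  0.01996025  1.85741456 -0.01511473  0.74173879
  0.62905073]
```

View pics/s1.png

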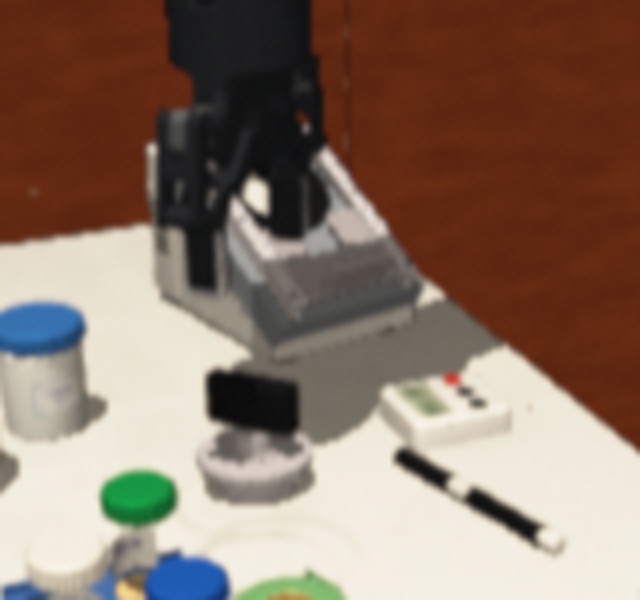

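The side view shows the open fingers (tips near (203,285) and (290,235)) straddling above the bar at (253,400), so they are aligned. I'll descend and grasp.

Call:
jog_arm(increments="0 0 0.15 0 0 0; 0 0 0.28 0 0 0; 0 0 0.36 0 0 0; 0 0 0.4 0 0 0; 0 0 0.4 0 0 0; 0 0 0.4 0 0 0")

```text
time: 2.05
eef_pos: [0.4755, 0.3147, 0.0412]
orientation: [0.0, 0.144, 0.99, 0.001]
force: [-0.5, -0.3, -0.6]
grip_width: 0.999
finger_force: 0.0
```

Call:
jog_arm(increments="0 0 0 0 0 0; 0 0 0 0 0 0; 0 0 0 0 0 0; 0 0 0 0 0 0; 0 0 0 0 0 0; 0 0 0 0 0 0; 0 0 0 0 0 0; 0 0 0 0 0 0", fingers=0)

```text
time: 2.85
eef_pos: [0.4754, 0.3129, 0.04]
orientation: [-0.0, 0.145, 0.989, -0.0]
force: [-0.7, -0.3, -3.0]
grip_width: 0.157
finger_force: 60.6
```

Gripped. I'll lift it and show one key end to the side camera to tell broad from narrow.

```bash
cat >> j.py <<'E'
def tilted(az,t):
    a,t=np.radians([az,t]);h=np.array([np.cos(a),np.sin(a),0]);k=np.array([0,0,1.]);x=np.cos(t)*h+np.sin(t)*k;z=np.sin(t)*h-np.cos(t)*k
    return R.from_matrix(np.c_[x,np.cross(z,x),z])
E
python3 -c "
from j import *
o=robot.get_obs();o['eef_pos']=o['eef_pos']+[0,0,.1]
inc([.40,.48,.29],tilted(105,25),o)"
```

```text
[ 0.6015  0.6915 -0.7501 -0.0709  0.1266  0.3185] rows>= 8.0
```

Call:
jog_arm(increments="0 0 -0.1 0 0 0; 0 0 -0.3 0 0 0; 0 0 -0.5 0 0 0; 0 0 -0.5 0 0 0")

```text
time: 3.25
eef_pos: [0.478, 0.3146, 0.1451]
orientation: [0.003, 0.145, 0.989, 0.003]
force: [0.0, 0.7, -2.5]
grip_width: 0.153
finger_force: 60.7
```

Call:
jog_arm(increments="0.12 0.14 -0.15 -0.014 0.025 0.064; 0.24 0.28 -0.3 -0.028 0.05 0.127; 0.36 0.42 -0.45 -0.042 0.076 0.19; 0.48 0.56 -0.6 -0.056 0.1 0.255; 0.6 0.69 -0.75 -0.07 0.126 0.318; 0.6 0.69 -0.75 -0.07 0.126 0.318; 0.6 0.69 -0.75 -0.07 0.126 0.318; 0.6 0.69 -0.75 -0.07 0.126 0.318; 0.6 0.69 -0.75 -0.07 0.126 0.318; 0.6 0.69 -0.75 -0.07 0.126 0.318; 0.6 0.69 -0.75 -0.07 0.126 0.318")

```text
time: 4.35
eef_pos: [0.4002, 0.4803, 0.2901]
orientation: [-0.171, 0.593, 0.776, 0.13]
force: [0.0, 0.1, -2.8]
grip_width: 0.155
finger_force: 60.6
```

```bash
python3 -c "
from j import *
o=robot.get_obs();print(o['eef_pos'],o['joints'],o['force'])
a=grab('side',2)[0];u,v=proj('side',o['eef_pos']).astype(int);print(u,v)
cv2.imwrite('pics/s2.png',cv2.resize(a[v-30:v+70,u-50:u+50],(600,600),interpolation=cv2.INTER_CUBIC)[:,:,::-1])"
```

```text
[0.40019734 0.48030342 0.29007391] [-0.79886809  0.3712344   0.09258517  1.72903071 -0.54050871  0.91849064
 -0.1425518 ] [ 0.0379431   0.08063825 -2.77434211]
254 124
```

View pics/s2.png

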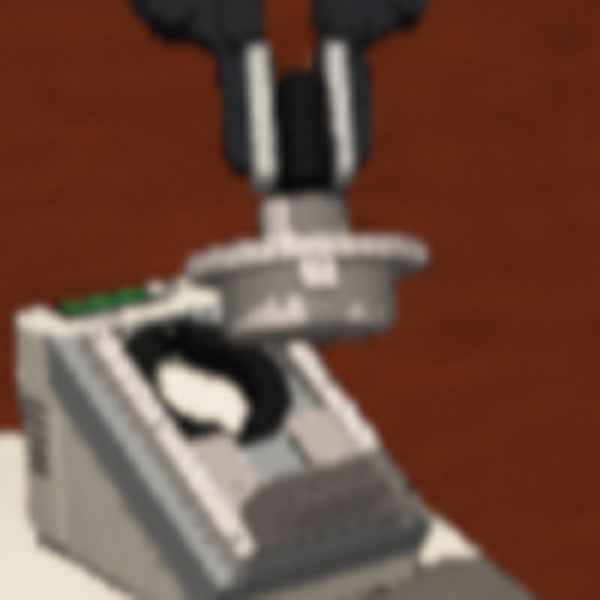

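The key facing the camera at (320,272) is about 38 px wide against the 240 px flange, so about 10 mm. That's the narrow key, on tool +x, so the broad key is on tool -x. I'll turn it broadside to measure the cell's offset along the bar.

```bash
python3 -c "
from j import *
inc([.40,.48,.29],down(192))"
```

```text
[-0.0013 -0.0014 -0.      0.1043 -0.1104 -0.4737] rows>= 11.0
```

Call:
jog_arm(increments="0 0 0 0.1043 -0.1104 -0.4737; 0 0 0 0.1043 -0.1104 -0.4737; 0 0 0 0.1043 -0.1104 -0.4737; 0 0 0 0.1043 -0.1104 -0.4737; 0 0 0 0.1043 -0.1104 -0.4737; 0 0 0 0.1043 -0.1104 -0.4737; 0 0 0 0.1043 -0.1104 -0.4737; 0 0 0 0.1043 -0.1104 -0.4737; 0 0 0 0.1043 -0.1104 -0.4737; 0 0 0 0.1043 -0.1104 -0.4737; 0 0 0 0.1043 -0.1104 -0.4737; 0 0 0 0.1043 -0.1104 -0.4737")

```text
time: 5.6
eef_pos: [0.3994, 0.481, 0.2902]
orientation: [-0.0, -0.105, 0.994, 0.0]
force: [-0.1, 0.1, -2.1]
grip_width: 0.152
finger_force: 60.6
```

```bash
python3 -c "
from j import *
o=robot.get_obs();print(o['eef_pos'],o['joints'][6])
a=grab('side',3)[0];u,v=proj('side',o['eef_pos']).astype(int);print(proj('side',o['eef_pos']),proj('side',o['eef_pos']+[0,0,.0187]),proj('side',o['eef_pos']+[0,0,-.018]))
c=cv2.resize(a[v-40:v+60,u-50:u+50],(600,600),interpolation=cv2.INTER_CUBIC);print(u-50,v-40)
cv2.imwrite('pics/s3.png',c[:,:,::-1])
p=a.astype(int)
for r in range(v-12,v+26,2):
    w=(p[r,:,0]-p[r,:,2]<35);s=np.where(w[u-40:u+40])[0]+u-40;dk=np.where(p[r,u-40:u+40].max(1)<75)[0]+u-40
    print(r,s.min() if len(s) else '',s.max() if len(s) else '',len(s),'dark',(dk.min(),dk.max()) if len(dk) else '')
"
```

```text
[0.39935927 0.48099619 0.2902318 ] 0.7782610099811522
[254.94690202 124.60955873] [254.72576397 113.30387495] [255.15521171 135.25939269]
204 84
112 237 271 35 dark (np.int64(237), np.int64(271))
114 237 271 35 dark (np.int64(237), np.int64(271))
116 237 271 35 dark (np.int64(237), np.int64(271))
118 237 271 35 dark (np.int64(237), np.int64(271))
120 237 271 35 dark (np.int64(237), np.int64(271))
122 237 271 35 dark (np.int64(237), np.int64(271))
124 237 271 35 dark (np.int64(237), np.int64(271))
126 238 270 33 dark (np.int64(237), np.int64(270))
128 247 261 15 dark (np.int64(238), np.int64(266))
130 247 261 15 dark 
132 245 265 21 dark 
134 237 272 36 dark 
136 235 274 40 dark 
138 234 274 41 dark 
140 234 273 40 dark 
142 225 273 49 dark (np.int64(222), np.int64(223))
144 217 270 54 dark (np.int64(214), np.int64(215))
146 214 268 55 dark 
148 214 267 54 dark (np.int64(228), np.int64(240))
```

View pics/s3.png

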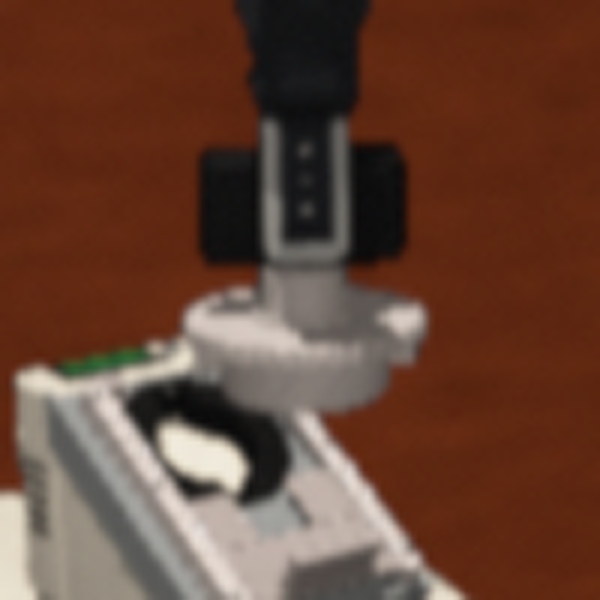

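Broadside, the bar spans cols 237–271 with the neck and flange centred at col 254, against the TCP at 255. The cell axis is therefore about 1.2 mm to tool -x. The grasp also shows the top camera's bias, which shifts the port to about (0.512, 0.061). Next I go to hover over the port.

```bash
sed -i 's/^PORT=.*;yaw/PORT=np.array([.512,.061,.092]);yaw/' j.py; python3 -c "
from j import *
print(pp(-1.2,0,80))
inc(pp(-1.2,0,80),atport(1,-1))"
```

```text
[0.48349176 0.09052115 0.16068203]
[-0.0085 -1.9944  0.6461  0.0854 -0.1515  0.3084] rows>= 9.0
```

Call:
jog_arm(increments="0 -0.2 0 0 0 0.05; 0 -0.4 0 0.02 -0.04 0.1; 0 -0.6 0.1 0.04 -0.08 0.15; 0 -0.8 0.15 0.06 -0.11 0.2; 0 -1 0.2 0.0854 -0.1515 0.3084; 0 -1 0.2 0.0854 -0.1515 0.3084; 0 -1 0.2 0.0854 -0.1515 0.3084; 0 -1 0.2 0.0854 -0.1515 0.3084; 0 -1 0.2 0.0854 -0.1515 0.3084; 0 -1 0.2 0.0854 -0.1515 0.3084")

```text
time: 6.65
eef_pos: [0.4415, 0.2842, 0.2501]
orientation: [0.237, 0.369, 0.893, -0.103]
force: [1.1, 0.1, -2.9]
grip_width: 0.151
finger_force: 60.7
```

```bash
python3 -c "
from j import *
print(robot.get_obs()['eef_pos'],robot.get_obs()['joints'])
inc(pp(-1.2,0,80),atport(1,-1))"
```

```text
[0.44152968 0.28419615 0.25011509] [-1.21365804  0.39273777  0.28938189  1.89058254  0.47978733  1.02337888
 -0.43759082]
[-4.966e-01 -5.314e-01  8.080e-01  1.000e-04 -2.000e-04  4.000e-04] rows>= 5.0
```

Call:
jog_arm(increments="-0.12 -0.13 0.15 0 0 0; -0.25 -0.26 0.3 0 0 0; -0.37 -0.4 0.5 0 0 0; -0.4966 -0.5314 0.65 0 0 0; -0.4966 -0.5314 0.808 0 0 0; -0.4966 -0.5314 0.808 0 0 0; -0.4966 -0.5314 0.808 0 0 0; -0.4966 -0.5314 0.808 0 0 0; -0.4966 -0.5314 0.808 0 0 0")

```text
time: 7.55
eef_pos: [0.4836, 0.0916, 0.1617]
orientation: [0.238, 0.369, 0.893, -0.102]
force: [-0.2, -1.1, -2.5]
grip_width: 0.15
finger_force: 60.8
```

```bash
python3 -c "
from j import *
o=robot.get_obs();print(o['eef_pos'],o['joints'])
inc(pp(-1.2,0,80),atport(1,-1))
im=[]
for n in('side','top'):
    a=grab(n,4)[0].copy()
    u,v=proj(n,PORT).astype(int);im.append(cv2.resize(a[v-40:v+35,u-37:u+38],(400,400),interpolation=cv2.INTER_CUBIC));print(u-37,v-40)
cv2.imwrite('pics/hov.png',np.hstack(im)[:,:,::-1])"
```

```text
[0.48361681 0.09159333 0.16166336] [-0.97115083  0.41652571  0.42404694  2.2380209   0.72726624  0.53633817
 -0.43671575]
[-0.0004 -0.0042  0.0059  0.0008  0.      0.0001] rows>= 1.0
201 116
304 126
```

View pics/hov.png

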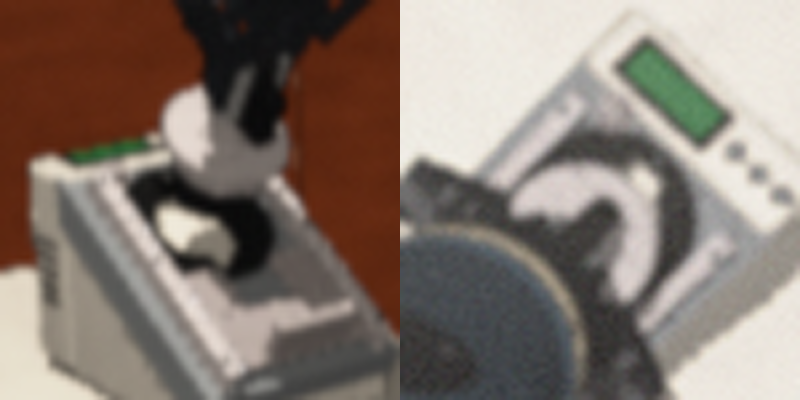

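The hover view shows the flange above the ring, with the uphill broad notch peeking out at (645,180) in the top view. I'll fit the flange circle there to get the top camera's bias at this exact spot.

```bash
cat > fl.py <<'E'
from j import *
from scipy.optimize import least_squares
p,_=load('top',4);g=p.mean(2).astype(np.float32)
o=robot.get_obs();q=o['orientation'];Rt=R.from_quat([q[1],q[2],q[3],q[0]]).as_matrix()
tip=o['eef_pos'];fc=tip+Rt[:,2]*(.040-.022)-.0012*Rt[:,0]
F=-Rt[:,2]
pts=[]
for a in np.radians(np.arange(-100,101,5)):
    dr=np.cos(a)*PX+np.sin(a)*PY;r=np.arange(.022,.045,.0003);uv=np.array([proj('top',fc+s*dr) for s in r]).astype(np.float32)
    I=cv2.remap(g,uv[:,:1].copy(),uv[:,1:].copy(),cv2.INTER_LINEAR)[:,0]
    k=np.argmax(I<130) 
    if I[:10].min()>150 and k>0: pts.append((np.cos(a)*r[k],np.sin(a)*r[k],np.degrees(a)))
pts=np.array(pts);print((np.hypot(pts[:,0],pts[:,1])*1000).round(1),pts[:,2])
s=least_squares(lambda c:np.hypot(pts[:,0]-c[0],pts[:,1]-c[1])-.033,[0,0],loss='soft_l1',f_scale=.001)
print('bias seen-true in port x,y mm',s.x*1000)
E
python3 fl.py
```

```text
[34.3 34.  34.  34.  34.  33.7 33.7 33.7 33.7 34.  34.  34.3 35.2 36.1
 34.9 34.6 34.3 34.  34.  33.7 33.1 33.4 33.4 33.7 33.7 33.7 33.7 34.
 33.7] [-90. -85. -80. -75. -70. -65. -60. -55. -50. -45. -40. -35. -30. -25.
  15.  20.  25.  30.  35.  40.  45.  50.  55.  60.  65.  70.  75.  80.
 100.]
bias seen-true in port x,y mm [ 1.558774   -0.24161613]
```

The edge radii are equal all round (33.9 mm), so the top camera has almost no bias here. I'll go back to its raw port estimate and lower gently.

```bash
sed -i 's/^PORT=.*;yaw/PORT=np.array([.5098,.0622,.092]);yaw/' j.py
cat >> j.py <<'E'
def st():
    o=robot.get_obs();q=o['orientation'];Rt=R.from_quat([q[1],q[2],q[3],q[0]]).as_matrix();d=(o['eef_pos']-PORT)*1e3
    x=-Rt[:,0];f=o['force'];print('t',o['time'],'port xyz',np.round([d@PX,d@PY,d@PZ],2),'ang',np.degrees(np.arctan2(x@PY,x@PX)).round(2),'F port',np.round([f@PX,f@PY,f@PZ],1),'M',np.round([o['torque']@PX,o['torque']@PY,o['torque']@PZ],2),'grip',round(o['grip_width'],3))
E
python3 -c "
from j import *
st();inc(pp(-1.2,0,45),atport(1,-1))"
```

```text
t 7.65 port xyz [ 0.73  1.3  79.8 ] ang 1.03 F port [-1.8 -0.8 -3. ] M [ 0.02  0.86 -0.06] grip 0.154
[ 9.80e-03 -6.70e-03  1.74e-01  7.00e-04  1.00e-04  2.00e-04] rows>= 1.0
```

Call:
jog_arm(increments="0.0098 -0.0067 0.05 0 0 0; 0.0098 -0.0067 0.1 0 0 0; 0.0098 -0.0067 0.15 0 0 0; 0.0098 -0.0067 0.174 0 0 0; 0.0098 -0.0067 0.174 0 0 0; 0.0098 -0.0067 0.174 0 0 0")

```text
time: 8.25
eef_pos: [0.4932, 0.0783, 0.1301]
orientation: [0.238, 0.37, 0.892, -0.103]
force: [-0.6, 0.6, -2.9]
grip_width: 0.154
finger_force: 60.7
```

```bash
python3 -c "
from j import *
st();inc(pp(-1.2,0,38),atport(1,-1))"
```

```text
t 8.25 port xyz [-1.01 -0.71 44.52] ang 1.01 F port [-2.2 -0.  -2.1] M [-0.01  0.81 -0.01] grip 0.154
[0.0009 0.0035 0.0326 0.0001 0.0002 0.    ] rows>= 1.0
```

Call:
jog_arm(increments="0 0 0.01 0 0 0; 0 0 0.02 0 0 0; 0 0 0.03 0 0 0; 0 0 0.035 0 0 0; 0 0 0.035 0 0 0")

```text
time: 8.75
eef_pos: [0.4962, 0.076, 0.1238]
orientation: [0.238, 0.369, 0.892, -0.103]
force: [2.2, 1.4, -3.2]
grip_width: 0.154
finger_force: 60.7
```

```bash
python3 -c "
from j import *
st()"
```

```text
t 8.75 port xyz [-0.94 -0.2  37.22] ang 1.0 F port [-1.2  2.6 -3. ] M [ 0.66  0.73 -0.02] grip 0.154
```

The foot is entering, with light side contact toward +y. I'll shift +y 0.5 mm and continue down.

Call:
jog_arm(increments="0 0.003 0.005 0 0 0; 0 0.003 0.01 0 0 0; 0 0.003 0.015 0 0 0; 0 0.003 0.015 0 0 0")

```text
time: 9.15
eef_pos: [0.4973, 0.075, 0.1211]
orientation: [0.238, 0.37, 0.892, -0.103]
force: [2.6, 1.7, -2.7]
grip_width: 0.152
finger_force: 60.8
```

```bash
python3 -c "
from j import *
st()"
```

```text
t 9.15 port xyz [-0.94 -0.06 34.16] ang 1.0 F port [-0.8  3.1 -2.7] M [ 0.72  0.62 -0.03] grip 0.152
```

Call:
jog_arm(increments="0 0.004 0.004 0 0 0; 0 0.004 0.008 0 0 0; 0 0.004 0.012 0 0 0; 0 0.004 0.015 0 0 0; 0 0.004 0.015 0 0 0")

```text
time: 9.65
eef_pos: [0.4986, 0.0741, 0.1185]
orientation: [0.238, 0.37, 0.892, -0.103]
force: [1.4, 1.1, -2.0]
grip_width: 0.151
finger_force: 60.8
```

```bash
python3 -c "
from j import *
st()"
```

```text
t 9.65 port xyz [-0.94  0.21 31.09] ang 0.99 F port [-0.8  1.8 -1.9] M [ 0.22  0.75 -0.03] grip 0.151
```

Call:
jog_arm(increments="0 0.002 0.004 0 0 0; 0 0.002 0.008 0 0 0; 0 0.002 0.01 0 0 0; 0 0.002 0.01 0 0 0")

```text
time: 10.05
eef_pos: [0.4996, 0.0737, 0.1167]
orientation: [0.238, 0.37, 0.892, -0.103]
force: [0.4, -0.4, -3.4]
grip_width: 0.152
finger_force: 60.8
```

```bash
python3 -c "
from j import *
st()"
```

```text
t 10.05 port xyz [-0.97  0.61 29.1 ] ang 0.99 F port [-1.2  0.  -3.2] M [-0.03  0.84  0.04] grip 0.152
```

The cell is down 10.9 mm with no resistance, so the keys have found their notches. I'll continue gently.

Call:
jog_arm(increments="0 0 0.004 0 0 0; 0 0 0.008 0 0 0; 0 0 0.012 0 0 0; 0 0 0.016 0 0 0; 0 0 0.02 0 0 0; 0 0 0.02 0 0 0")

```text
time: 10.65
eef_pos: [0.5011, 0.0724, 0.1133]
orientation: [0.238, 0.37, 0.892, -0.103]
force: [-0.4, -0.3, -2.5]
grip_width: 0.154
finger_force: 60.8
```

```bash
python3 -c "
from j import *
st()"
```

```text
t 10.65 port xyz [-0.97  0.81 25.11] ang 0.99 F port [-1.3 -0.5 -2.1] M [-0.03  0.86 -0.  ] grip 0.154
```

Call:
jog_arm(increments="0 0 0.003 0 0 0; 0 0 0.006 0 0 0; 0 0 0.009 0 0 0; 0 0 0.012 0 0 0; 0 0 0.012 0 0 0")

```text
time: 11.15
eef_pos: [0.5017, 0.0722, 0.1123]
orientation: [0.238, 0.369, 0.892, -0.103]
force: [-14.7, 9.2, 28.0]
grip_width: 0.15
finger_force: 66.2
```

```bash
python3 -c "
from j import *
st()"
```

```text
t 11.15 port xyz [-0.96  1.09 23.96] ang 0.99 F port [-0.6 -4.2 32.6] M [-1.47  0.75  0.02] grip 0.15
```

The cell seated firmly at exactly 16 mm depth. I'll ease off, release and withdraw along the axis.

Call:
jog_arm(increments="0 0 -0.004 0 0 0; 0 0 -0.006 0 0 0; 0 0 -0.006 0 0 0")

```text
time: 11.45
eef_pos: [0.5016, 0.0722, 0.1124]
orientation: [0.238, 0.37, 0.892, -0.103]
force: [-3.5, 3.0, 4.9]
grip_width: 0.152
finger_force: 62.1
```

Call:
jog_arm(increments="0 0 0 0 0 0; 0 0 0 0 0 0; 0 0 0 0 0 0; 0 0 0 0 0 0; 0 0 0 0 0 0; 0 0 -0.1 0 0 0; 0 0 -0.3 0 0 0; 0 0 -0.5 0 0 0; 0 0 -0.5 0 0 0; 0 0 -0.5 0 0 0", fingers=0.5)

```text
time: 12.45
eef_pos: [0.4669, 0.1086, 0.1994]
orientation: [0.238, 0.37, 0.892, -0.102]
force: [0.7, -0.1, -0.0]
grip_width: 0.499
finger_force: 0.0
```

```bash
python3 -c "
from j import *
st()
inc(pp(-122,0,110),atport(0,-1));inc(pp(-122,0,22),atport(0,-1))
im=[]
for n in('side','top'):
    a=grab(n,5)[0];u,v=proj(n,PORT).astype(int);im.append(cv2.resize(a[v-40:v+35,u-37:u+38],(400,400),interpolation=cv2.INTER_CUBIC));print(u-37,v-40)
cv2.imwrite('pics/in.png',np.hstack(im)[:,:,::-1])"
```

```text
t 12.45 port xyz [ -1.01   1.4  124.62] ang 0.98 F port [ 0.4  0.4 -0.3] M [-0.02  0.49  0.01] grip 0.499
[0.605  0.0031 0.0731 0.0008 0.     0.0054] rows>= 3.0
[0.605  0.002  0.513  0.0008 0.     0.0054] rows>= 4.0
201 116
304 127
```

View pics/in.png

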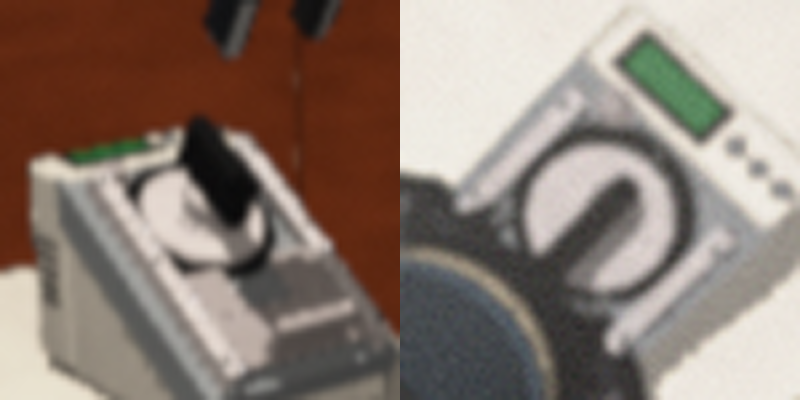

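The cell sits flush, with its bar up the slope and an even ring all round. Now I go to the slide, with the tool vertical, fingers shut, downhill of the tab.

```bash
cat >> j.py <<'E'
H=np.array([np.cos(yaw),np.sin(yaw),0])
def hp(h,z,y=0): q=PORT+h/1e3*H+y/1e3*PY;q[2]=z;return q
E
python3 -c "
from j import *
inc(hp(-135,.19),down(134))"
```

```text
[ 0.3344  0.0039 -0.145  -0.0017  0.1669  0.0053] rows>= 4.0
```

Call:
jog_arm(increments="0.1 0 -0.14 0 0.04 0; 0.2 0 -0.145 0 0.08 0; 0.28 0 -0.145 0 0.12 0; 0.3344 0.0039 -0.145 -0.0017 0.1669 0.0053; 0.3344 0.0039 -0.145 -0.0017 0.1669 0.0053; 0.3344 0.0039 -0.145 -0.0017 0.1669 0.0053; 0.3344 0.0039 -0.145 -0.0017 0.1669 0.0053", fingers=0)

```text
time: 13.25
eef_pos: [0.4155, 0.16, 0.1899]
orientation: [0.001, 0.39, 0.921, -0.001]
force: [0.9, 0.5, -0.2]
grip_width: 0.001
finger_force: 0.0
```

```bash
python3 -c "
from j import *
print(robot.get_obs()['joints']);st()
inc(hp(-135,.058),down(134))"
```

```text
[-0.57534707  0.2927048   0.12929442  2.07559963 -0.04856907  0.77695295
  0.35334377]
t 13.25 port xyz [-6.8730e+01  1.0000e-01  1.5268e+02] ang 0.15 F port [ 0.1  1.  -0.3] M [0.01 0.02 0.06] grip 0.001
[-2.500e-03  6.000e-04  6.593e-01 -5.000e-04  9.000e-04  7.000e-04] rows>= 3.0
```

Call:
jog_arm(increments="0 0 0.2 0 0 0; 0 0 0.4 0 0 0; 0 0 0.55 0 0 0; 0 0 0.659 0 0 0; 0 0 0.659 0 0 0; 0 0 0.659 0 0 0")

```text
time: 13.85
eef_pos: [0.4154, 0.1612, 0.0589]
orientation: [0.0, 0.389, 0.921, -0.0]
force: [0.3, -0.2, -0.1]
grip_width: 0.003
finger_force: 0.0
```

```bash
python3 -c "
from j import *
st()
inc(hp(-115,.058),down(134));inc(hp(-73,.083),down(134))"
```

```text
t 13.85 port xyz [-135.02    0.86   39.76] ang 0.28 F port [ 0.3  0.  -0.2] M [-0.08 -0.03 -0.06] grip 0.003
[-1.09e-01 -4.80e-03  4.60e-03 -2.00e-04  1.00e-04  1.40e-03] rows>= 1.0
[-3.191e-01 -5.700e-03 -1.203e-01 -2.000e-04  1.000e-04  1.400e-03] rows>= 2.0
```

Call:
jog_arm(increments="-0.04 -0.004 0 0 0 0; -0.08 -0.005 0 0 0 0; -0.11 -0.005 0 0 0 0; -0.135 -0.005 -0.014 0 0 0; -0.16 -0.005 -0.029 0 0 0; -0.185 -0.005 -0.043 0 0 0; -0.21 -0.005 -0.058 0 0 0; -0.235 -0.005 -0.072 0 0 0; -0.26 -0.005 -0.087 0 0 0; -0.26 -0.005 -0.087 0 0 0")

```text
time: 14.85
eef_pos: [0.4523, 0.1215, 0.0771]
orientation: [0.0, 0.391, 0.92, 0.001]
force: [-1.3, 1.8, 2.2]
grip_width: -0.002
finger_force: 1.1
```

```bash
python3 -c "
from j import *
st()"
```

```text
t 14.85 port xyz [-78.99  -0.16  28.46] ang -0.03 F port [-0.8  0.3  3. ] M [-0.04  0.42 -0.  ] grip -0.002
```

Call:
jog_arm(increments="-0.01 0 -0.006 0 0 0; -0.02 0 -0.012 0 0 0; -0.03 0 -0.017 0 0 0; -0.04 0 -0.023 0 0 0; -0.04 0 -0.023 0 0 0")

```text
time: 15.35
eef_pos: [0.4572, 0.1163, 0.081]
orientation: [-0.0, 0.39, 0.921, 0.001]
force: [-3.2, 3.1, 3.9]
grip_width: 0.005
finger_force: 2.3
```

```bash
python3 -c "
from j import *
st()"
```

```text
t 15.35 port xyz [-70.81  -0.27  28.23] ang 0.05 F port [-1.9 -0.1  5.6] M [ 0.04  0.88 -0.  ] grip 0.005
```

Call:
jog_arm(increments="-0.005 0 -0.005 0 0 0; -0.01 0 -0.009 0 0 0; -0.015 0 -0.013 0 0 0; -0.02 0 -0.016 0 0 0; -0.02 0 -0.016 0 0 0")

```text
time: 15.85
eef_pos: [0.4587, 0.1141, 0.0834]
orientation: [-0.001, 0.39, 0.921, 0.0]
force: [-4.8, 7.6, -5.9]
grip_width: -0.001
finger_force: 4.4
```

```bash
python3 -c "
from j import *
st()"
```

```text
t 15.85 port xyz [-67.36  -0.66  28.97] ang 0.12 F port [-10.6   1.9  -0.7] M [ 0.56  1.85 -0.27] grip -0.001
```

Call:
jog_arm(increments="-0.005 0 -0.003 0 0 0; -0.01 0 -0.006 0 0 0; -0.01 0 -0.006 0 0 0")

```text
time: 16.15
eef_pos: [0.4587, 0.1138, 0.0841]
orientation: [-0.003, 0.389, 0.921, -0.0]
force: [-7.7, 13.6, -9.8]
grip_width: -0.002
finger_force: 7.2
```

```bash
python3 -c "
from j import *
st()"
```

```text
t 16.15 port xyz [-66.85  -0.97  29.42] ang 0.21 F port [-18.    3.9  -1. ] M [ 0.72  3.14 -0.38] grip -0.002
```

It stalled at the home position with 18 N. I'll back off downhill, lift clear and look.

Call:
jog_arm(increments="0.05 0 0 0 0 0; 0.15 0 0 0 0 0; 0.25 0 0 0 0 0; 0.3 0 -0.2 0 0 0; 0.3 0.2 -0.45 0 0 0; 0.3 0.45 -0.6 0 0 0; 0.3 0.7 -0.6 0 0 0; 0.3 0.9 -0.6 0 0 0; 0.3 0.9 -0.6 0 0 0; 0.3 0.9 -0.6 0 0 0")

```text
time: 17.15
eef_pos: [0.55, 0.2804, 0.2047]
orientation: [0.0, 0.39, 0.921, 0.0]
force: [-0.2, -0.8, -0.2]
grip_width: -0.002
finger_force: 0.0
```

```bash
python3 -c "
from j import *
st();im=[]
for n in('side','top'):
    a=grab(n,6)[0];u,v=proj(n,PORT).astype(int);im.append(cv2.resize(a[v-40:v+60,u-60:u+40],(400,400),interpolation=cv2.INTER_CUBIC));print(u-60,v-40)
cv2.imwrite('pics/end.png',np.hstack(im)[:,:,::-1])"
```

```text
t 17.15 port xyz [-55.42 180.47 162.14] ang 0.06 F port [ 0.3 -0.7 -0.4] M [-0.05 -0.    0.07] grip -0.002
178 116
281 127
```

View pics/end.png

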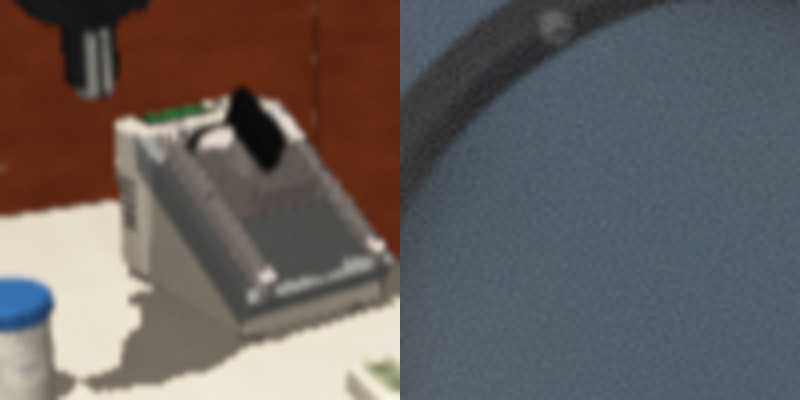

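The final view shows the fork up around the cell's neck with the deck below it clear. The tab stalled at -52 mm, which is the home position, and nothing is touching it. Handing in.

```bash
python3 -c "
from station import job
print(job.hand_in())"
```

```text
the job is handed in; nothing more can be done
None
```

I handed the job in at about 17 s: the reference cell is fully home in the port (stopped at 16 mm depth, broad key in the broad notch), the slide is pushed up over its flange until it stalled at about its home position, and the arm never worked near the cup, bottle, timer or marker.

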